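# Refit the lower plate of a sandwich grill under its counterbalanced lid

## Robot

A 6-joint arm with a two-finger parallel gripper is mounted at the origin on the work surface. World frame = base frame: x ahead of the robot, y to its left, z up, the work surface at z = 0. Lengths are in m, angles in rad, forces in N, time in s.
With the tool pointing down it reaches from about 0.325 to 0.775 m from the base axis. Payload 5.5 kg.
Tool frame: the origin (TCP) lies where the fingers leave the gripper's body, on its centre line; the fingertips stand 73 mm ahead of it and the grasp point (between the pads) lies ahead of it (tcp_to_grasp is the z of the grasp point in the tool frame, in m); z points along the fingers, y is the line along which they close (so a half turn about z gives the same grasp; the last joint's range is limited). The gripper opens to 85 mm and grips with 20 to 120 N. Pads are 22 mm wide; open, the fingers measure 114 mm over their backs; the gripper's body (76 mm by 85 mm) begins 54 mm behind the grasp point. The pads swing forward as they close: fully open they stand 13 mm farther back than shut.
Start: joints at [1.068, 0.091, 1.231, -0, 1.82, -0.057], TCP at [0.259, 0.541, 0.304] pointing down, gripper open.
Joint ranges: [-2.87, 2.87], [-0.86, 2.18], [0.17, 2.46], [-1.51, 4.65], [0.06, 2.69], [-2.65, 2.65]. Speed limits (rad/s): [2.57, 2.57, 3.01, 3.14, 3.14, 3.14].

## Interface

Orientations are given as a rotation vector (axis times angle).
In Python, from station import * gives the robot as it stands. The module is installed in compiled form; this text tells all that it offers.
- The arm moves only by the shell command python3 -m jog 'ROWS'. ROWS is JSON, a list of rows, each a list of 3 entries, a list of its own where there are three numbers: the closure, from 0 (fully open) to 1 (shut), then the shift along the tool's x, y, z in mm, then the turn, a rotation vector about the tool's x, y, z in degrees. In form: [[grip, [tx, ty, tz], [wx, wy, wz]], ...]. A call has 1 to 12 rows; each row is the pose to reach, as a shift and turn from the pose commanded when the call began, along the tool's axes at that moment; what a row does not reach only later rows make up. A row lasts 1/12 s, in which the tool goes at most 41.7 mm and 7.16 degrees, less where a joint would pass 70% of its speed; a pose out of reach is approached as far as the arm can. A call with a gripper value outside its range is refused whole. The fingers move at their own pace and stop on an object; the grip force is fixed at half the most. Time passes only in rows, so rows that repeat a pose let the fingers close. It gives the time, the measured TCP pose, the force, the opening and the grip force at its end, in the units of the state.
- sense(): the state, without advancing time (a new reading comes with each control period).
- read_camera(name): name is "side" or "top" or "wrist"; returns the picture (480x640x3 uint8, red, green, blue); there is no depth.
- camera_model(name): a dict with "mtx" (3x3 intrinsics, pixels), "rvec" (rotation vector, rad) and "tvec" (3), from world to camera coordinates, as OpenCV has them. Camera axes: x right, y down, z forward; pixel columns grow to the right and rows downward; lengths in m; the calibration is good to about 2 mm. A picture is of the moment at which its call begins: read the wrist's pose just before it. camera_model takes no time and is no camera call; for the wrist camera it gives the pose at the moment of the call.
- hand_in(): hands the job in; it is judged then, once.
The state is a dict: "clock": time; "joint_positions": joint angles; "dq": joint speeds; "effort": joint torques, N m; "position": TCP position; "ee_rot": TCP orientation; "ft_force": force on the tool from outside, world axes, zero at the start; "ft_torque": the same for the moment, N m; "width": finger opening in m; "gripper_force": force on a finger pad.
Only numpy, scipy, OpenCV 4.12 (cv2) and the standard library are available. Lean on these libraries where they do the work, as an engineer would, in place of code of your own. Each camera call takes 0.05 s, during which the arm holds its last target. There are 200 camera calls.

## Task

Refit the clean lower plate of the sandwich grill. Lift the counterbalanced lid past its balance point and ease it back until it rests open by itself: do not let it drop or slam. Then set the plate down in the empty well, without dropping it, and press it gently home until both spring catches have snapped over its lugs; leave the mill, the bottle and the mug where they are.

Things in the scene. Friction and masses are not known exactly. Their poses are not given: they have to be found in the camera images.
- grill: Sandwich grill, fixed on the worktop: brushed-steel base 180 x 264 mm (x, y), 70 mm high; black hinge cheeks at the rear corners, 85 mm high, outer faces at y = +-145 mm. Origin at worktop level midway across, 95 mm behind the front face of the base; x points from the front (lid handle) to the rear (hinge), y along the hinge, z up.
- seat (a point): Where the seated plate's origin lies (its y along the grill's y, either way round): 46.5 mm above the worktop over the grill's origin; axes as the grill. Middle of the base's open well: 133 x 235 mm (x, y), floor 45 mm, wall tops 70 mm above the worktop. A copper sensor button, 24 mm across, pushes the plate up from here: 14 N when it meets it 6 mm above the seat, 24 N at the seat.
- catch_front (a joint): Outward travel, m, of the front spring catch: 0 at rest, at most 0.008. A steel hook 50 mm wide in a 60 mm gap of the wall, its tip 68 mm ahead of the seat, 15 to 18 mm above it, its back sloping up and outward to 27 mm. The lug, coming down, pushes it 4 mm outward (2.4 N, rising 0.4 N/mm); only with the plate right down does it spring back over the lug and hold it.
- catch_rear (a joint): The same for the like catch behind the seat.
- hinge (a point): Middle of the lid's hinge axis, 95 mm behind the grill's origin and 85 mm above the worktop; axes as the grill.
- lid (a joint): Angle of the lid, rad: 0 closed, lying on the base; grows as its front is lifted; hard stop at 1.66 (5 degrees past upright), where it rests by its own weight. Steel shell 173 x 244 x 46 mm, 2.2 kg; closed it covers the base from 90 mm ahead to 83 mm behind the grill's origin, top 125 mm above the worktop.
- counterweight: Steel bar 32 mm thick, 246 mm long along the hinge, on the lid's arms 50 mm behind and 20 mm above the hinge (lid closed). Origin at its middle. Its mass, 0.9 to 2.2 kg, is not known beforehand: lid and bar balance somewhere between 0.9 and 1.3 rad. Let go below that the lid falls shut, above it falls open; the hinge hardly brakes it.
- handle (a point): Middle of the lid's handle, a round black bar 14 mm thick, 150 mm long along the hinge, a stalk at each end, free space between: 40 mm ahead of the shell, 225 mm ahead of and 10 mm above the hinge when closed (95 mm above the worktop). It swings with the lid about the hinge; lifting takes 4 to 8 N. The bar does not turn in its stalks. Axes as the lid, the grill's when closed.
- plate: Loose grey cast plate, 0.34 to 0.53 kg, face up on the worktop: 130 x 230 mm (x, y), 24 mm high, rims 7 mm. Origin at the centre of its underside, z up. Two open pockets (116 x 102 mm, floor at z = 10 mm) beside the ridge. In the middle of each long edge (x = +-65 mm) a lug 46 mm wide sticks out 7 mm, at z = 9 to 15 mm. Same when half turned.
- ridge (a point): Middle of the top of the plate's central ridge, 26 mm above the plate's origin; axes as the plate. The ridge, 12 mm wide, 116 mm long along the plate's x, is the place to grip and press. Laid in the well the plate stands on catches or sensor, 6 to 11 mm above the seat; at 18 to 24 N it goes home (1.5 mm past the seat), then rises to the hooks. If one end snaps first, press the other.
- mill: Wooden pepper mill, 54 mm across, 190 mm tall, standing; origin at the centre of its foot.
- oil: Oil bottle, green glass, 62 mm across, 235 mm tall, standing; origin at the centre of its foot.
- mug: Ceramic mug, 82 mm across, 92 mm tall, standing, handle along its y; origin at the centre of its foot.

How it is judged:
By the outcome, as a careful person would: the job done as asked, in the order asked, and still so for the second after the job is handed in, with the robot touching nothing.
It also fails if it takes over 72 s, if anything falls off the work surface, if the arm or the gripper's body presses on something with over 40 N, if the wrist force passes 120 N, or if a joint passes its speed limit or range.

## Working session

There is one attempt and no reset: what is moved stays moved. The work goes in short steps, Python scripts to look and compute and a shell command to move; the robot and the scene stay as the last step left them, time stands still between calls to the robot, and variables do not carry over. Pictures are saved under pics/ and viewed, at most 10 in all, crops included, and the job is handed in when it is done.

```bash
mkdir -p pics
python3 - <<'E'
from station import *
import cv2,numpy as np
s=sense();print({k:np.round(v,3).tolist() for k,v in s.items()})
try: print(tcp_to_grasp)
except Exception as e: print(e)
for n in("side","top"):
    cv2.imwrite(f"pics/{n}0.png",read_camera(n)[:,:,::-1])
    c=camera_model(n);R=cv2.Rodrigues(np.array(c["rvec"]))[0];print(n,np.round(c["mtx"],1).tolist(),(-R.T@np.array(c["tvec"]).ravel()).round(3),R.round(3).tolist())
E
```

```text
{'clock': 0.0, 'joint_positions': [1.068, 0.092, 1.232, -0.0, 1.82, -0.057], 'dq': [-0.001, -0.0, -0.0, 0.001, 0.001, -0.001], 'effort': [-0.0, -45.871, -41.803, 0.0, 0.011, 0.0], 'position': [0.259, 0.541, 0.303], 'ee_rot': [-0.694, -3.063, 0.003], 'ft_force': [-0.154, -0.835, -0.399], 'ft_torque': [-0.051, -0.026, -0.021], 'gripper_force': 0.0, 'width': 0.086}
0.0539
side [[603.5, 0.0, 323.9], [0.0, 603.5, 235.6], [0.0, 0.0, 1.0]] [ 0.102 -0.875  1.227] [[0.883, -0.47, -0.017], [-0.368, -0.669, -0.646], [0.292, 0.576, -0.763]]
top [[524.8, 0.0, 320.9], [0.0, 524.8, 237.4], [0.0, 0.0, 1.0]] [ 0.344 -0.005  1.518] [[0.012, -1.0, 0.01], [-0.99, -0.013, -0.142], [0.142, -0.009, -0.99]]
```

View pics/top0.png

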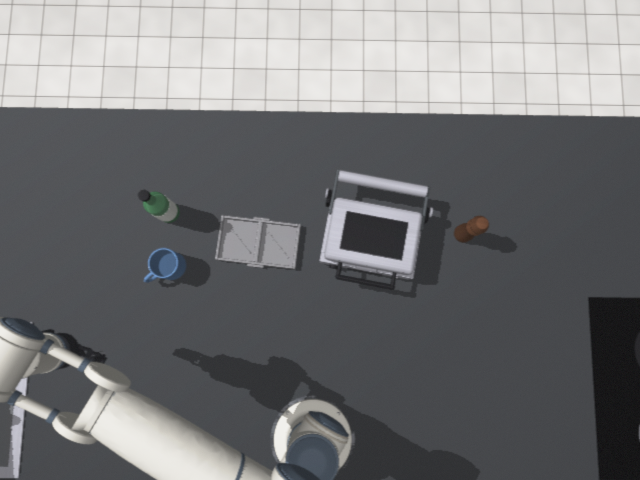

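View pics/side0.png

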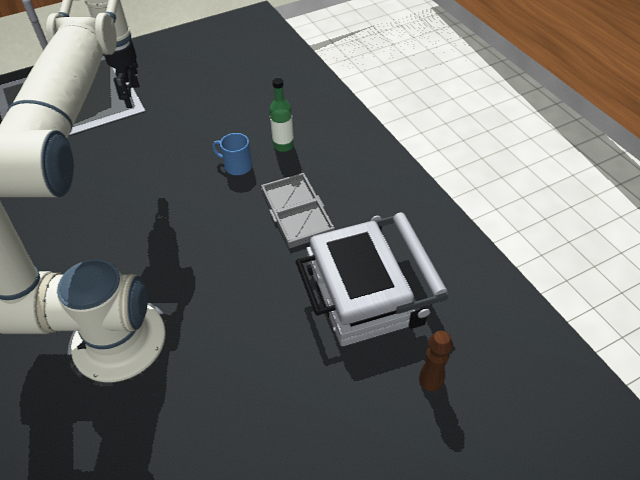

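The top view shows the plate at about (258,243), the lid at (374,236) with its handle at (366,275), and the counterweight at (383,184). The mug (165,265), bottle (160,205) and mill (470,228) are well clear. Next I measure the plate and grill.

```bash
cat > h.py <<'E'
from station import *
import cv2,numpy as np
from scipy.spatial.transform import Rotation as Ro
def cam(n):
    c=camera_model(n);return np.array(c["mtx"]),cv2.Rodrigues(np.array(c["rvec"],float))[0],np.array(c["tvec"],float).ravel()
def ray(c,p):
    K,R,t=c;d=R.T@np.linalg.solve(K,np.array([p[0],p[1],1.]));return -R.T@t,d
def onz(c,p,z):
    o,d=ray(c,p);return o+d*(z-o[2])/d[2]
def proj(c,P):
    K,R,t=c;q=(np.atleast_2d(P)@R.T+t)@K.T;return q[:,:2]/q[:,2:]
def look(n,f,roi=None,s=1):
    c=cam(n);im=read_camera(n);b=im[:,:,::-1]
    if roi: x,y,w,h=roi;b=cv2.resize(b[y:y+h,x:x+w],None,fx=s,fy=s,interpolation=cv2.INTER_CUBIC)
    cv2.imwrite("pics/"+f,b);return c,im
E
python3 - <<'E'
from h import *
c,im=look("top","t1.png",(200,150,270,160),3-.05)
g=cv2.cvtColor(im,cv2.COLOR_RGB2GRAY)
m=np.zeros_like(g);m[205:280,205:312]=(g[205:280,205:312]>75)*255
m=cv2.morphologyEx(m,cv2.MORPH_CLOSE,np.ones((3,3)))
cs=max(cv2.findContours(m,0,2)[0],key=cv2.contourArea)
P=np.array([onz(c,p[0],.02)[:2] for p in cs],np.float32)
r=cv2.minAreaRect(P);print("plate",r,cv2.boxPoints(r).round(3).tolist())
m[:]=0;m[160:290,315:445]=(g[160:290,315:445]>110)*255
for k in cv2.findContours(m,0,2)[0]:
    if cv2.contourArea(k)>150:
        for z in(.105,.125): 
            P=np.array([onz(c,p[0],z)[:2] for p in k],np.float32);print(z,cv2.contourArea(k),cv2.minAreaRect(P))
cc,_=look("side","s1.png",(250,160,210,190),3.1)
E
```

```text
plate ((0.5443447828292847, 0.1646297425031662), (0.21503202617168427, 0.30777356028556824), 0.8052318096160889) [[0.4350000023841858, 0.31700000166893005], [0.4390000104904175, 0.008999999612569809], [0.6539999842643738, 0.012000000104308128], [0.6499999761581421, 0.3199999928474426]]
0.105 5851.0 ((0.5501782894134521, -0.1530693769454956), (0.25689607858657837, 0.18519403040409088), 80.09248352050781)
0.125 5851.0 ((0.5472568869590759, -0.15096867084503174), (0.25325995683670044, 0.18257278203964233), 80.09249114990234)
0.105 877.5 ((0.7009450793266296, -0.1853295862674713), (0.2501090466976166, 0.030714308843016624), 79.91141510009766)
0.125 877.5 ((0.6958897709846497, -0.18277226388454437), (0.2465689480304718, 0.030279643833637238), 79.91138458251953)
```

View pics/t1.png

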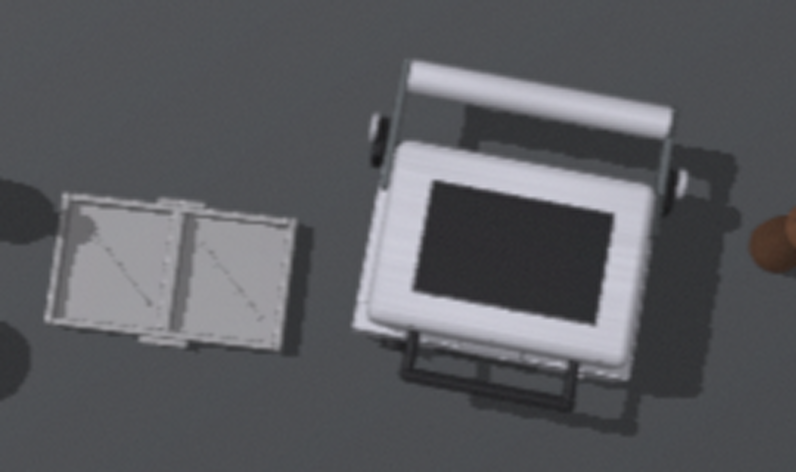

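View pics/s1.png

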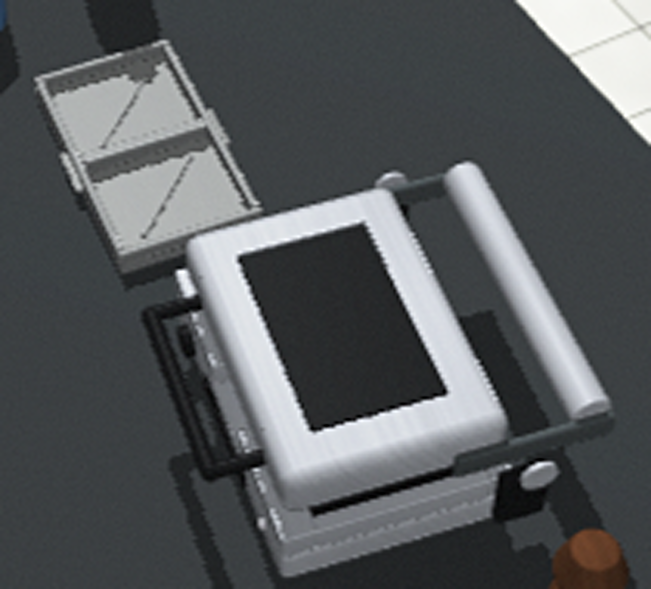

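The crops show these positions (crop pixels):
- **Plate, top view:** rim corners (63,193), (298,219), (281,350), (46,323).
- **Handle bar, top view:** from (405,376) to (572,408).
- **Handle bar, side view:** from (150,312) to (212,472).

```bash
cat >> h.py <<'E'
def tri(c1,p1,c2,p2):
    (a,d),(b,e)=ray(c1,p1),ray(c2,p2);k=np.linalg.lstsq(np.c_[d,-e],b-a,rcond=None)[0]
    x,y=a+k[0]*d,b+k[1]*e;return (x+y)/2,np.linalg.norm(x-y)
def goto(grasp,zdir,xdir,name=""):
    "shift mm / turn deg in the current tool axes to put grasp point at grasp; tool x along +-xdir (nearest)"
    s=sense();R0=Ro.from_rotvec(s["ee_rot"]);p0=np.array(s["position"]);z=np.array(zdir)/np.linalg.norm(zdir)
    best=None
    for q in(1,-1):
        x=np.array(xdir,float)*q;x-=z*(x@z);x/=np.linalg.norm(x);R=Ro.from_matrix(np.c_[x,np.cross(z,x),z])
        w=(R0.inv()*R).as_rotvec(True)
        if best is None or np.linalg.norm(w)<np.linalg.norm(best[1]): best=(R,w)
    t=np.array(grasp)-tcp_to_grasp*z;print(name,(R0.inv().apply(t-p0)*1e3).round(1),best[1].round(1),"alt-yaw j6",round(s["joint_positions"][5],2))
E
python3 - <<'E'
from h import *
T=cam("top");S=cam("side")
t=lambda x,y:(x/2.95+200,y/2.95+150)
s=lambda x,y:(x/3.095+250,y/3.105+160)
P=np.array([onz(T,t(*p),.024)[:2] for p in[(63,193),(298,219),(281,350),(46,323)]])
Q=np.array([onz(S,s(*p),.024)[:2] for p in[(36,78),(165,42),(259,209),(122,262)]])
for A in(P,Q): print("plate",A.round(3).tolist(),A.mean(0),np.linalg.norm(np.roll(A,-1,0)-A,axis=1).round(3),cv2.minAreaRect(A.astype(np.float32)))
a,b=np.array(t(405,376)),np.array(t(572,408))
print("handle",onz(T,a,.095),onz(T,b,.095),onz(T,(a+b)/2,.095),tri(T,(a+b)/2,S,s(181,392)))
x=np.array([np.cos(np.radians(-10)),np.sin(np.radians(-10)),0]);y=np.array([-x[1],x[0],0])
h=onz(T,(a+b)/2,.095)
for d in(0,30,45):
  zd=x*np.sin(np.radians(d))-[0,0,np.cos(np.radians(d))]
  goto(h-zd*.08,zd,y,f"pre{d}")
print(Ro.from_rotvec(sense()["ee_rot"]).as_matrix().round(3))
E
```

```text
plate [[0.619, 0.271], [0.596, 0.04], [0.468, 0.055], [0.491, 0.282]] [0.54341347 0.16191607] [0.231 0.129 0.229 0.128] ((0.5431901812553406, 0.16183438897132874), (0.2314988225698471, 0.12931236624717712), 84.38247680664062)
plate [[0.497, 0.282], [0.621, 0.267], [0.599, 0.046], [0.471, 0.05]] [0.54692807 0.16139198] [0.125 0.222 0.128 0.234] ((0.5474084615707397, 0.1590946465730667), (0.23386462032794952, 0.12777400016784668), 83.64105987548828)
handle [ 0.43930512 -0.06262878  0.095     ] [ 0.41190543 -0.21606297  0.095     ] [ 0.42559283 -0.13941555  0.095     ] (array([ 0.42852464, -0.14000709,  0.09960619]), np.float64(0.006692307227259562))
pre0 [-444.1 -542.1   74.9] [-0.1  0.  74.5] alt-yaw j6 -0.06
pre30 [-379.6 -560.    92.9] [-25.7 -19.4  72.7] alt-yaw j6 -0.06
pre45 [-352.9 -567.4  114.2] [-38.4 -29.1  70.4] alt-yaw j6 -0.06
[[-0.902  0.431 -0.001]
 [ 0.431  0.902 -0.001]
 [ 0.    -0.001 -1.   ]]
```

Plate centre is about (0.544, 0.162) and the handle about (0.426, -0.138, 0.095). The sizes match the ones given. Next I approach the handle with the tool tilted 45° forward.

```bash
python3 -m jog '[[0,[-353,-567,60],[-38.4,-29.1,70.4]],[0,[-353,-567,60],[-38.4,-29.1,70.4]],[0,[-353,-567,60],[-38.4,-29.1,70.4]],[0,[-353,-567,60],[-38.4,-29.1,70.4]],[0,[-353,-567,60],[-38.4,-29.1,70.4]],[0,[-353,-567,60],[-38.4,-29.1,70.4]],[0,[-353,-567,60],[-38.4,-29.1,70.4]],[0,[-353,-567,60],[-38.4,-29.1,70.4]],[0,[-353,-567,60],[-38.4,-29.1,70.4]],[0,[-353,-567,60],[-38.4,-29.1,70.4]],[0,[-353,-567,60],[-38.4,-29.1,70.4]],[0,[-353,-567,60],[-38.4,-29.1,70.4]]]'
cat > pre.py <<'E'
from h import *
import sys
x=np.array([np.cos(np.radians(-10)),np.sin(np.radians(-10)),0]);y=np.array([-x[1],x[0],0])
h=np.array([.4265,-.138,.095])
if __name__=="__main__":
    s=sense();print(s["clock"],np.round(s["joint_positions"],2),np.round(s["position"],3))
    for d in(45,60):
      zd=x*np.sin(np.radians(d))-[0,0,np.cos(np.radians(d))]
      goto(h-zd*.06,zd,y,f"pre{d}");goto(h,zd,y,f"at{d}")
E
python3 pre.py
```

```text
clock: 1.2
position: [0.3912, 0.151, 0.2801]
ee_rot: [1.899, 1.579, 0.614]
ft_force: [-0.1, 1.2, -1.0]
width: 0.085
gripper_force: 0.0
1.2 [ 0.62 -0.86  2.13 -0.55  1.33  0.78] [0.391 0.151 0.28 ]
pre45 [-276.3  -69.6   85.7] [-1.1  1.5  0.1] alt-yaw j6 0.78
at45 [-274.7  -68.5  145.7] [-1.1  1.5  0.1] alt-yaw j6 0.78
pre60 [-276.1  -99.    90.2] [-16.1   1.5   0.3] alt-yaw j6 0.78
at60 [-274.7  -82.4  147.8] [-16.1   1.5   0.3] alt-yaw j6 0.78
```

```bash
sed -i 's/(45,60)/(15,20)/' pre.py; python3 pre.py
```

```text
1.2 [ 0.62 -0.86  2.13 -0.55  1.33  0.78] [0.391 0.151 0.28 ]
pre15 [-276.   -12.4   99.8] [28.9  1.5 -0.3] alt-yaw j6 0.78
at15 [-274.6  -41.4  152.4] [28.9  1.5 -0.3] alt-yaw j6 0.78
pre20 [-276.1  -21.3   95.4] [23.9  1.5 -0.2] alt-yaw j6 0.78
at20 [-274.6  -45.6  150.3] [23.9  1.5 -0.2] alt-yaw j6 0.78
```

```bash
python3 -m jog '[[0.63,[-276,-21,95],[24,1.5,0]],[0.63,[-276,-21,95],[24,1.5,0]],[0.63,[-276,-21,95],[24,1.5,0]],[0.63,[-276,-21,95],[24,1.5,0]],[0.63,[-276,-21,95],[24,1.5,0]],[0.63,[-276,-21,95],[24,1.5,0]],[0.63,[-276,-21,95],[24,1.5,0]],[0.63,[-276,-21,95],[24,1.5,0]],[0.63,[-276,-21,95],[24,1.5,0]],[0.63,[-276,-21,95],[24,1.5,0]],[0.63,[-276,-21,95],[24,1.5,0]]]'
python3 pre.py
python3 - <<'E'
from h import *
from pre import *
c,im=look("wrist","w1.png");q=proj(c,[h-.068*y,h,h+.068*y,h+.04*x+y*.122,h+.04*x-y*.122]);print(q.round())
E
```

```text
clock: 2.12
position: [0.3884, -0.1299, 0.2029]
ee_rot: [2.192, 1.84, 0.32]
ft_force: [-0.2, -0.1, -0.4]
width: 0.0316
gripper_force: 0.0
2.1167 [-0.47 -0.73  2.09  0.1   1.45 -0.29] [ 0.388 -0.13   0.203]
pre15 [-1.3  9.7  1.2] [ 4.7 -0.1  0. ] alt-yaw j6 -0.29
at15 [-1.4  4.8 61. ] [ 4.7 -0.1  0. ] alt-yaw j6 -0.29
pre20 [-1.3 -0.3  0.8] [-0.3 -0.1  0. ] alt-yaw j6 -0.29
at20 [-1.4  0.1 60.8] [-0.3 -0.1  0. ] alt-yaw j6 -0.29
[[325. 380.]
 [325. 275.]
 [325. 146.]
 [403.  29.]
 [380. 433.]]
```

View pics/w1.png

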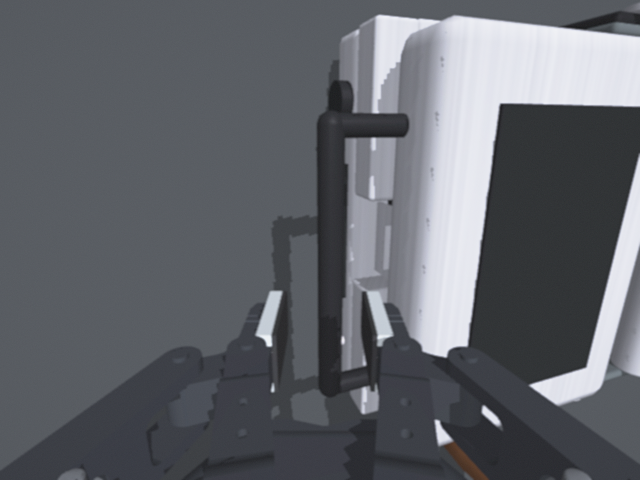

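The bar runs along column 331, from row 115 to row 390, and lies between the pads (columns 275 and 375). I correct the few millimetres of error before descending.

Run:
```python
from h import *
from pre import *
c=cam("wrist")
for p in[(331,250),(331,116),(331,389)]:
    d=onz(c,p,.095)-h;print(round(d@x*1e3,1),round(d@y*1e3,1))
R=Ro.from_rotvec(sense()["ee_rot"]);print(R.inv().apply(x).round(2),R.inv().apply(y).round(2))
```

```text
3.9 14.3
3.4 82.6
4.7 -75.5
[-0.    0.94  0.34] [1. 0. 0.]
```

```bash
python3 -m jog '[[0.63,[2,3,25],[0,0,0]],[0.63,[2,3,45],[0,0,0]],[0.63,[2,3,55],[0,0,0]],[0.63,[2,3,62],[0,0,0]],[0.63,[2,3,62],[0,0,0]],[1,[2,3,62],[0,0,0]],[1,[2,3,62],[0,0,0]],[1,[2,3,62],[0,0,0]],[1,[2,3,62],[0,0,0]],[1,[2,3,62],[0,0,0]],[1,[2,3,62],[0,0,0]]]'
```

```text
clock: 3.08
position: [0.412, -0.1319, 0.1465]
ee_rot: [2.191, 1.841, 0.321]
ft_force: [-4.8, 4.3, 1.8]
width: 0.0121
gripper_force: 58.6
```

```bash
cat > arc.py <<'E'
from pre import *
z=np.array([0,0,1.])
def pose(th,k=35):
    a=np.radians(th);hp=(-.225*np.cos(a)+.01*np.sin(a)*1)*x+(.225*np.sin(a)+.010*np.cos(a))*z
    t=np.radians(20-k*th/95);zd=x*np.sin(t)-z*np.cos(t);R=Ro.from_matrix(np.c_[y,np.cross(zd,y),zd])
    return R,hp-tcp_to_grasp*zd
ths=[0,4,8,12,16,20,24,28,32,36,40,44,48,52,56,60,64,68,72,76,80,84,88,90,92,93,94,95]
for k in(0,12,20):
    R0,p0=pose(ths[k]);print("from",ths[k])
    for t in ths[k+1:k+13]:
        R,p=pose(t);print(t,(R0.inv().apply(p-p0)*1e3).round(),(R0.inv()*R).as_rotvec(True).round(1))
R=Ro.from_rotvec(sense()["ee_rot"]).as_matrix();print(R.round(2),pose(0)[0].as_matrix().round(2))
E
python3 arc.py
```

```text
from 0
4 [ -0.   8. -14.] [ 1.5 -0.   0. ]
8 [  0.  17. -28.] [ 2.9 -0.  -0. ]
12 [  0.  27. -41.] [ 4.4  0.  -0. ]
16 [ -0.  37. -54.] [ 5.9 -0.   0. ]
20 [ -0.  49. -65.] [7.4 0.  0. ]
24 [  0.  61. -76.] [8.8 0.  0. ]
28 [  0.  75. -87.] [10.3 -0.   0. ]
32 [  0.  88. -96.] [11.8 -0.  -0. ]
36 [   0.  103. -104.] [13.3  0.   0. ]
40 [  -0.  118. -112.] [14.7  0.  -0. ]
44 [  -0.  133. -118.] [16.2  0.  -0. ]
48 [   0.  149. -123.] [17.7 -0.   0. ]
from 48
52 [ 0. 14. -9.] [ 1.5  0.  -0. ]
56 [  0.  29. -17.] [ 2.9 -0.   0. ]
60 [  0.  44. -24.] [4.4 0.  0. ]
64 [  0.  60. -30.] [ 5.9 -0.   0. ]
68 [  0.  77. -35.] [ 7.4 -0.   0. ]
72 [  0.  93. -39.] [ 8.8 -0.  -0. ]
76 [  0. 110. -42.] [10.3  0.  -0. ]
80 [  0. 127. -44.] [11.8 -0.  -0. ]
84 [  0. 144. -44.] [13.3 -0.   0. ]
88 [  0. 161. -44.] [14.7 -0.   0. ]
90 [  0. 169. -43.] [15.5 -0.  -0. ]
92 [  0. 178. -42.] [16.2  0.   0. ]
from 80
84 [-0. 17. -4.] [1.5 0.  0. ]
88 [-0. 33. -7.] [2.9 0.  0. ]
90 [-0. 42. -8.] [3.7 0.  0. ]
92 [-0. 50. -9.] [4.4 0.  0. ]
93 [-0. 55. -9.] [4.8 0.  0. ]
94 [-0. 59. -9.] [5.2 0.  0. ]
95 [-0. 63. -9.] [5.5 0.  0. ]
[[ 0.17  0.93  0.33]
 [ 0.99 -0.16 -0.06]
 [ 0.    0.34 -0.94]] [[ 0.17  0.93  0.34]
 [ 0.98 -0.16 -0.06]
 [ 0.    0.34 -0.94]]
```

```bash
python3 -m jog '[[1,[0,4,-7],[0.7,0,0]],[1,[0,8,-14],[1.5,0,0]],[1,[0,12.5,-21],[2.2,0,0]],[1,[0,17,-28],[2.9,0,0]],[1,[0,22,-34.5],[3.7,0,0]],[1,[0,27,-41],[4.4,0,0]],[1,[0,32,-47.5],[5.2,0,0]],[1,[0,37,-54],[5.9,0,0]],[1,[0,43,-59.5],[6.6,0,0]],[1,[0,49,-65],[7.4,0,0]]]'
python3 - <<'E'
from arc import *
s=sense();g=np.array(s["position"])+tcp_to_grasp*Ro.from_rotvec(s["ee_rot"]).as_matrix()[:,2]
H=np.array([.6517,-.174,.085]);d=g-H;print(d@x,d[2],np.hypot(d@x,d[2]),np.degrees(np.arctan2(d[2],-d@x)))
R0,p0=pose(20)
for t in(24,28,32,36,40,44,48,52,56,60,64,68):
        R,p=pose(t);print(t,(R0.inv().apply(p-p0)*1e3).round(),(R0.inv()*R).as_rotvec(True).round(1))
E
```

```text
clock: 3.92
position: [0.4341, -0.1358, 0.2221]
ee_rot: [2.281, 1.916, 0.199]
ft_force: [-9.8, 3.7, -3.8]
width: 0.0116
gripper_force: 59.4
from 0
4 [ -0.   8. -14.] [ 1.5 -0.   0. ]
8 [  0.  17. -28.] [ 2.9 -0.  -0. ]
12 [  0.  27. -41.] [ 4.4  0.  -0. ]
16 [ -0.  37. -54.] [ 5.9 -0.   0. ]
20 [ -0.  49. -65.] [7.4 0.  0. ]
24 [  0.  61. -76.] [8.8 0.  0. ]
28 [  0.  75. -87.] [10.3 -0.   0. ]
32 [  0.  88. -96.] [11.8 -0.  -0. ]
36 [   0.  103. -104.] [13.3  0.   0. ]
40 [  -0.  118. -112.] [14.7  0.  -0. ]
44 [  -0.  133. -118.] [16.2  0.  -0. ]
48 [   0.  149. -123.] [17.7 -0.   0. ]
from 48
52 [ 0. 14. -9.] [ 1.5  0.  -0. ]
56 [  0.  29. -17.] [ 2.9 -0.   0. ]
60 [  0.  44. -24.] [4.4 0.  0. ]
64 [  0.  60. -30.] [ 5.9 -0.   0. ]
68 [  0.  77. -35.] [ 7.4 -0.   0. ]
72 [  0.  93. -39.] [ 8.8 -0.  -0. ]
76 [  0. 110. -42.] [10.3  0.  -0. ]
80 [  0. 127. -44.] [11.8 -0.  -0. ]
84 [  0. 144. -44.] [13.3 -0.   0. ]
88 [  0. 161. -44.] [14.7 -0.   0. ]
90 [  0. 169. -43.] [15.5 -0.  -0. ]
92 [  0. 178. -42.] [16.2  0.   0. ]
from 80
84 [-0. 17. -4.] [1.5 0.  0. ]
88 [-0. 33. -7.] [2.9 0.  0. ]
90 [-0. 42. -8.] [3.7 0.  0. ]
92 [-0. 50. -9.] [4.4 0.  0. ]
93 [-0. 55. -9.] [4.8 0.  0. ]
94 [-0. 59. -9.] [5.2 0.  0. ]
95 [-0. 63. -9.] [5.5 0.  0. ]
[[ 0.17  0.96  0.2 ]
 [ 0.99 -0.17 -0.03]
 [ 0.    0.2  -0.98]] [[ 0.17  0.93  0.34]
 [ 0.98 -0.16 -0.06]
 [ 0.    0.34 -0.94]]
-0.20988309789246692 0.08435654716801948 0.2262011092613145 21.896259184792786
24 [  0.  11. -13.] [1.5 0.  0. ]
28 [  0.  23. -24.] [ 2.9 -0.   0. ]
32 [  0.  35. -35.] [ 4.4  0.  -0. ]
36 [  0.  48. -45.] [5.9 0.  0. ]
40 [ -0.  62. -55.] [ 7.4  0.  -0. ]
44 [ -0.  77. -63.] [ 8.8  0.  -0. ]
48 [ -0.  92. -70.] [10.3  0.   0. ]
52 [ -0. 108. -77.] [11.8  0.  -0. ]
56 [ -0. 124. -82.] [13.3  0.   0. ]
60 [ -0. 140. -86.] [14.7  0.  -0. ]
64 [ -0. 157. -89.] [16.2  0.  -0. ]
68 [  0. 174. -91.] [17.7 -0.   0. ]
```

```bash
python3 -m jog '[[1,[0,11,-13],[1.5,0,0]],[1,[0,23,-24],[2.9,0,0]],[1,[0,35,-35],[4.4,0,0]],[1,[0,48,-45],[5.9,0,0]],[1,[0,62,-55],[7.4,0,0]],[1,[0,77,-63],[8.8,0,0]],[1,[0,92,-70],[10.3,0,0]],[1,[0,100,-73.5],[11,0,0]],[1,[0,108,-77],[11.8,0,0]],[1,[0,116,-79.5],[12.5,0,0]],[1,[0,124,-82],[13.3,0,0]],[1,[0,124,-82],[13.3,0,0]]]'; python3 - <<'E' | tail -12
from arc import *
s=sense();g=np.array(s["position"])+tcp_to_grasp*Ro.from_rotvec(s["ee_rot"]).as_matrix()[:,2]
H=np.array([.6517,-.174,.085]);d=g-H;print(d@x,d[2],np.hypot(d@x,d[2]),np.degrees(np.arctan2(d[2],-d@x)),s["joint_positions"])
R0,p0=pose(56)
for t in(60,64,68,72,76,80,84,88,92,94,96):
        R,p=pose(t);print(t,(R0.inv().apply(p-p0)*1e3).round(),(R0.inv()*R).as_rotvec(True).round(1))
E
```

```text
clock: 4.92
position: [0.538, -0.154, 0.3354]
ee_rot: [-2.396, -2.014, 0.015]
ft_force: [-9.2, 5.0, 15.0]
width: 0.0121
gripper_force: 61.6
  1.88747626e+00 -1.66224307e-01]
60 [-0. 15. -8.] [ 1.5 -0.  -0. ]
64 [ -0.  30. -15.] [ 2.9 -0.   0. ]
68 [  0.  46. -21.] [ 4.4 -0.   0. ]
72 [  0.  63. -25.] [ 5.9 -0.   0. ]
76 [  0.  79. -29.] [ 7.4  0.  -0. ]
80 [  0.  96. -32.] [ 8.8 -0.  -0. ]
84 [  0. 113. -33.] [10.3  0.   0. ]
88 [  0. 130. -33.] [11.8 -0.   0. ]
92 [  0. 147. -32.] [13.3  0.   0. ]
94 [  0. 156. -32.] [14. -0.  0.]
96 [  0. 164. -30.] [14.7 -0.   0. ]
```

```bash
python3 -m jog '[[1,[0,8,-5],[0.7,0,0]],[1,[0,15,-9],[1.5,0,0]],[1,[0,30,-16],[2.9,0,0]],[1,[0,46,-22],[4.4,0,0]],[1,[0,63,-27],[5.9,0,0]],[1,[0,79,-31],[7.4,0,0]],[1,[0,88,-32.5],[8.1,0,0]],[1,[0,96,-34],[8.8,0,0]],[1,[0,104,-35],[9.5,0,0]],[1,[0,113,-35],[10.3,0,0]],[1,[0,122,-35],[11,0,0]],[1,[0,122,-35],[11,0,0]]]'; python3 - <<'E' | tail -7
from arc import *
s=sense();g=np.array(s["position"])+tcp_to_grasp*Ro.from_rotvec(s["ee_rot"]).as_matrix()[:,2]
H=np.array([.6517,-.174,.085]);d=g-H;print(d@x,d[2],np.hypot(d@x,d[2]),np.degrees(np.arctan2(d[2],-d@x)),s["joint_positions"])
R0,p0=pose(86)
for t in(88,90,92,94,95,96):
        R,p=pose(t);print(t,(R0.inv().apply(p-p0)*1e3).round(1),(R0.inv()*R).as_rotvec(True).round(1))
E
```

```text
clock: 5.92
position: [0.6604, -0.1757, 0.3652]
ee_rot: [-2.281, -1.917, 0.197]
ft_force: [3.6, 0.6, 6.2]
width: 0.0118
gripper_force: 66.2
-0.0021010988813012733 0.2274181120266927 0.22742781776707607 89.47066365074076 [-0.2995522   0.53504958  0.59610091 -0.03247972  2.21241151 -0.14329564]
88 [-0.   8.4 -1.6] [0.7 0.  0. ]
90 [-0.  16.8 -3. ] [1.5 0.  0. ]
92 [-0.  25.3 -4.1] [2.2 0.  0. ]
94 [-0.  33.8 -4.9] [2.9 0.  0. ]
95 [-0.  38.1 -5.2] [ 3.3 -0.   0. ]
96 [-0.  42.3 -5.4] [3.7 0.  0. ]
```

```bash
python3 -m jog '[[1,[0,4,-1],[0.4,0,0]],[1,[0,8,-1.6],[0.7,0,0]],[1,[0,12,-2.3],[1.1,0,0]],[1,[0,16,-2.9],[1.5,0,0]],[1,[0,20,-3.4],[1.8,0,0]],[1,[0,23,-3.8],[2,0,0]],[1,[0,26,-4.2],[2.3,0,0]],[1,[0,28,-4.4],[2.4,0,0]],[1,[0,30,-4.6],[2.6,0,0]],[1,[0,30,-4.6],[2.6,0,0]]]'; python3 - <<'E' | tail -1
from arc import *
s=sense();g=np.array(s["position"])+tcp_to_grasp*Ro.from_rotvec(s["ee_rot"]).as_matrix()[:,2]
H=np.array([.6517,-.174,.085]);d=g-H;print(d@x,d[2],np.hypot(d@x,d[2]),np.degrees(np.arctan2(d[2],-d@x))-2.5,s["joint_positions"])
E
```

```text
clock: 6.75
position: [0.689, -0.1807, 0.3634]
ee_rot: [-2.252, -1.892, 0.238]
ft_force: [2.4, 0.1, 5.8]
width: 0.012
gripper_force: 66.2
0.0245764448968212 0.2261682577041692 0.22749963172872606 93.70167990791896 [-0.29292343  0.70270567  0.37016877 -0.0408111   2.31682111 -0.14364355]
```

Not at the stop yet, so I ease on in small steps.

```bash
python3 -m jog '[[1,[0,1.5,-0.2],[0,0,0]],[1,[0,3,-0.2],[0,0,0]],[1,[0,4.5,-0.2],[0,0,0]],[1,[0,6,-0.2],[0,0,0]],[1,[0,6,-0.2],[0,0,0]]]'
```

```text
clock: 7.17
position: [0.6944, -0.1816, 0.3627]
ee_rot: [-2.252, -1.892, 0.238]
ft_force: [3.1, 0.0, 8.2]
width: 0.0115
gripper_force: 66.5
```

```bash
python3 -m jog '[[1,[0,1.5,0],[0,0,0]],[1,[0,3,0],[0,0,0]],[1,[0,3,0],[0,0,0]]]'
```

```text
clock: 7.42
position: [0.6953, -0.1818, 0.3626]
ee_rot: [-2.248, -1.887, 0.244]
ft_force: [-9.5, 3.2, 8.9]
width: 0.0116
gripper_force: 66.1
```

The lid is at its stop (reaction -9.5 N, motion stalled). Now I release and retreat.

```bash
python3 -m jog '[[0.6,[0,-2,0],[0,0,0]],[0.6,[0,-2,0],[0,0,0]],[0.55,[0,-2,0],[0,0,0]],[0.55,[0,-2,0],[0,0,0]],[0.55,[0,-2,-20],[0,0,0]],[0.55,[0,-2,-50],[0,0,0]],[0.55,[0,-2,-80],[0,0,0]],[0.55,[0,-2,-80],[0,0,0]]]'
python3 - <<'E'
from h import *
P=np.array([.5445,.162,.026]);a=np.radians(-5.8);px=np.array([np.cos(a),np.sin(a),0])
goto(P+[0,0,.12],[0,0,-1],px,"above plate")
s=sense();print(s["joint_positions"])
E
```

```text
clock: 8.08
position: [0.6812, -0.1766, 0.4222]
ee_rot: [-2.269, -1.907, 0.218]
ft_force: [-0.7, 0.6, 0.9]
width: 0.0384
gripper_force: 0.0
above plate [ 310.7 -138.8  258.8] [-10.2   9.8  85.5] alt-yaw j6 -0.15
[-0.2909266   0.76056385  0.16895154 -0.04445671  2.43399486 -0.14854391]
```

```bash
python3 -m jog '[[0.45,[150,-100,0],[-2,2,40]],[0.45,[150,-100,0],[-2,2,40]],[0.45,[150,-100,0],[-2,2,40]],[0.45,[150,-100,0],[-2,2,40]],[0.45,[150,-100,0],[-2,2,40]],[0.45,[310,-139,200],[-10.2,9.8,85.5]],[0.45,[310,-139,200],[-10.2,9.8,85.5]],[0.45,[310,-139,200],[-10.2,9.8,85.5]],[0.45,[310,-139,200],[-10.2,9.8,85.5]],[0.45,[310,-139,200],[-10.2,9.8,85.5]],[0.45,[310,-139,200],[-10.2,9.8,85.5]],[0.45,[310,-139,200],[-10.2,9.8,85.5]]]'
python3 - <<'E'
from h import *
P=np.array([.5445,.162,.026]);a=np.radians(-5.8);px=np.array([np.cos(a),np.sin(a),0])
goto(P+[0,0,.12],[0,0,-1],px,"above plate")
s=sense();print(s["joint_positions"])
E
```

```text
clock: 9.08
position: [0.5551, 0.162, 0.251]
ee_rot: [-3.131, 0.122, 0.016]
ft_force: [0.2, -1.1, -1.5]
width: 0.0468
gripper_force: 0.0
above plate [-10.    1.2  51.2] [-0.4  0.6  1.3] alt-yaw j6 1.87
[0.22038313 0.03344456 1.38418877 0.01025599 1.73196235 1.87082678]
```

```bash
python3 -m jog '[[0.45,[-10,1.2,25],[-0.4,0.6,1.3]],[0.45,[-10,1.2,50],[-0.4,0.6,1.3]],[0.45,[-10,1.2,50],[-0.4,0.6,1.3]],[0.45,[-10,1.2,50],[-0.4,0.6,1.3]]]'
python3 - <<'E'
from h import *
P=np.array([.5445,.162,.026]);a=np.radians(-5.8);px=np.array([np.cos(a),np.sin(a),0]);py=np.array([-px[1],px[0],0])
c,im=look("wrist","w2.png")
print(proj(c,[P,P+.058*px,P-.058*px,P+.058*px+py*.006,P+.065*px+.115*py]).round())
t=read_camera("top")
w=cv2.resize(im,(400,300));t=cv2.resize(t[140:320,200:470],(400,267));t=cv2.copyMakeBorder(t,0,33,0,0,0)
cv2.imwrite("pics/c2.png",np.hstack([im[::1],cv2.resize(t[:267],(400,267))[:,:160] if 0 else np.zeros((480,0,3),np.uint8)])[:,:,::-1]);cv2.imwrite("pics/t2.png",t[:,:,::-1])
v=np.vstack([cv2.resize(im,(560,420)),]);u=np.zeros((420,240,3),np.uint8);u[:160]=cv2.resize(t[:267],(240,160));cv2.imwrite("pics/c2.png",np.hstack([v,u])[:,:,::-1])
E
```

```text
clock: 9.42
position: [0.5471, 0.1587, 0.205]
ee_rot: [3.138, -0.153, 0.003]
ft_force: [-0.6, 0.0, -0.3]
width: 0.047
gripper_force: 0.0
[[320. 242.]
 [320. 159.]
 [320. 314.]
 [311. 159.]
 [146. 147.]]
```

View pics/c2.png

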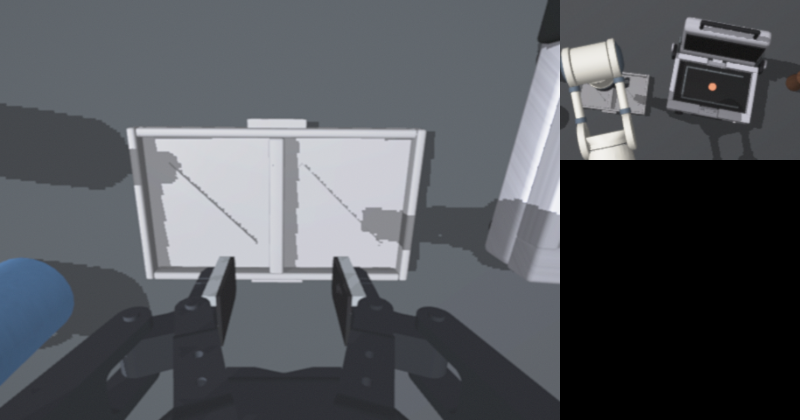

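The lid rests open and the well with its copper button is visible. In the wrist view the ridge runs from (276,137) to (276,272) in the picture, about 3 mm off my estimate. I refine that and measure the button.

Run:
```python
from h import *
c=cam("wrist");k=1/.875
P=np.array([.5445,.162,.026]);a=np.radians(-5.8);px=np.array([np.cos(a),np.sin(a),0]);py=np.array([-px[1],px[0],0])
for n,p,z in[("ridge top",(276,137),.026),("ridge bot",(277,272),.026),("TL",(128,129),.024),("TR",(425,129),.024),("BR",(407,279),.024),("BL",(148,279),.024)]:
    d=onz(c,np.array(p)*k,z)-P;print(n,round(d@px*1e3,1),round(d@py*1e3,1))
x=np.array([np.cos(np.radians(-10)),np.sin(np.radians(-10)),0]);y=np.array([-x[1],x[0],0])
for n in("top","side"):
    C=cam(n);im=read_camera(n).astype(int);m=((im[:,:,0]-im[:,:,2]>60)&(im[:,:,0]>150)).astype(np.uint8)
    nn,l,st,ce=cv2.connectedComponentsWithStats(m)
    for i in range(1,nn):
        if st[i,4]>10 and np.linalg.norm(onz(C,ce[i],.05)[:2]-[.555,-.158])<.06:print(n,st[i],ce[i],onz(C,ce[i],.0525))
G=np.array([.430,-.135,0])+.13*x;print("grill from handle",G)
```

```text
ridge top 61.0 3.2
ridge bot -54.1 2.8
TL 66.5 116.8
TR 67.2 -111.0
BR -61.6 -112.2
BL -62.5 117.1
top [367 234   9   8  58] [370.98275862 237.29310345] [ 0.55670833 -0.15870192  0.0525    ]
side [355 278  11   9  72] [360.06944444 282.09722222] [ 0.55933124 -0.15864489  0.0525    ]
grill from handle [ 0.55802501 -0.15757426  0.        ]
```

Run:
```python
from h import *
a=np.radians(-5.8);px=np.array([np.cos(a),np.sin(a),0]);py=np.array([-px[1],px[0],0])
P=np.array([.5445,.162,0])+.0028*px+.0028*py
goto(P+[0,0,.032],[0,0,-1],px,"grip")
```

```text
grip [ -2.2  -5.8 120.1] [-0.  -0.2  0.1] alt-yaw j6 1.89
```

```bash
python3 -m jog '[[0.45,[-2.2,-5.8,40],[0,0,0]],[0.45,[-2.2,-5.8,80],[0,0,0]],[0.45,[-2.2,-5.8,105],[0,0,0]],[0.45,[-2.2,-5.8,115],[0,0,0]],[0.45,[-2.2,-5.8,119],[0,0,0]],[0.45,[-2.2,-5.8,119],[0,0,0]]]'
```

```text
clock: 10.12
position: [0.5466, 0.1645, 0.0844]
ee_rot: [3.137, -0.155, -0.001]
ft_force: [0.2, 0.5, -0.1]
width: 0.047
gripper_force: 0.0
```

```bash
python3 -m jog '[[1,[0,0,0],[0,0,0]],[1,[0,0,0],[0,0,0]],[1,[0,0,0],[0,0,0]],[1,[0,0,0],[0,0,0]],[1,[0,0,0],[0,0,0]],[1,[0,0,0],[0,0,0]]]'
```

```text
clock: 10.62
position: [0.5471, 0.1647, 0.0862]
ee_rot: [3.137, -0.154, 0.004]
ft_force: [-0.3, -0.7, 5.5]
width: 0.01
gripper_force: 62.6
```

```bash
python3 -m jog '[[1,[0,0,-5],[0,0,0]],[1,[0,0,-15],[0,0,0]],[1,[0,0,-35],[0,0,0]],[1,[0,0,-60],[0,0,0]],[1,[0,0,-85],[0,0,0]],[1,[0,0,-100],[0,0,0]],[1,[0,0,-110],[0,0,0]],[1,[0,0,-110],[0,0,0]],[1,[0,0,-110],[0,0,0]]]'
python3 - <<'E'
from h import *
a=np.radians(-10);x=np.array([np.cos(a),np.sin(a),0])
goto([.558,-.158,.20-tcp_to_grasp],[0,0,-1],x,"above seat");print(sense()["width"])
E
```

```text
clock: 11.37
position: [0.546, 0.1647, 0.1934]
ee_rot: [3.136, -0.154, -0.003]
ft_force: [-0.6, -0.5, -3.7]
width: 0.0105
gripper_force: 61.4
above seat [ 43.5 320.   -6.2] [0.1 0.1 4.4] alt-yaw j6 1.9
0.010547594165644356
```

```bash
python3 -m jog '[[1,[2,10,-3],[0,0,0]],[1,[5,32,-6],[0,0,0.5]],[1,[10,64,-6],[0,0,1]],[1,[14,98,-6],[0,0,1.5]],[1,[19,132,-6],[0,0,2]],[1,[24,168,-6],[0,0,2.5]],[1,[28,204,-6],[0,0,3]],[1,[33,240,-6],[0,0,3.5]],[1,[38,272,-6],[0,0,4]],[1,[41,298,-6],[0,0,4.4]],[1,[43,314,-6],[0,0,4.4]],[1,[43.5,320,-6],[0,0,4.4]]]'
python3 -m jog '[[1,[0,0,0],[0,0,0]],[1,[0,0,0],[0,0,0]],[1,[0,0,0],[0,0,0]]]'
python3 - <<'E'
from h import *
look("wrist","w3.png")
a=np.radians(-10);x=np.array([np.cos(a),np.sin(a),0])
goto([.558,-.158,.20-tcp_to_grasp],[0,0,-1],x,"above seat")
E
```

```text
clock: 12.37
position: [0.5569, -0.1613, 0.1979]
ee_rot: [3.127, -0.28, -0.008]
ft_force: [-0.5, 0.3, -4.0]
width: 0.01
gripper_force: 61.3
clock: 12.62
position: [0.5579, -0.1569, 0.1994]
ee_rot: [3.129, -0.273, -0.004]
ft_force: [-0.7, 0.1, -3.7]
width: 0.0099
gripper_force: 61.3
above seat [ 0.2  1.2 -0.4] [0.1 0.1 0.1] alt-yaw j6 1.41
```

View pics/w3.png

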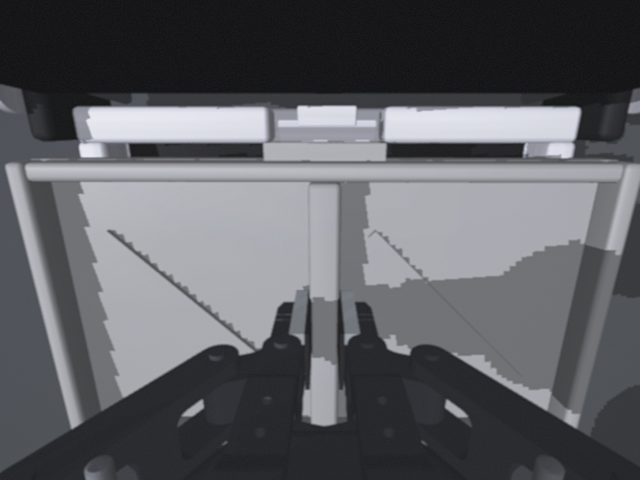

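The rear wall gap is centred at about column 328, with the hook at 327. The plate's lug is centred at 325 and the ridge at 324, so the plate is nearly aligned. I turn these into millimetres.

Run:
```python
from h import *
c=cam("wrist");a=np.radians(-10);x=np.array([np.cos(a),np.sin(a),0]);y=np.array([-x[1],x[0],0])
s=sense();p=np.array(s["position"]);pb=p[2]-.0862;S=np.array([.558,-.158,0])
for n,q,z in[("gapL",(273,125),.07),("gapR",(383,125),.07),("wallL",(76,125),.07),("wallR",(579,125),.07),("wall inner",(328,141),.07),("wall outer",(450,107),.07),
  ("lugL",(264,150),pb+.015),("lugR",(386,150),pb+.015),("lug tip",(325,142),pb+.015),("rim out",(325,158),pb+.022),("rimL",(9,172),pb+.024),("rimR",(637,172),pb+.024),("ridge end",(324,183),pb+.026)]:
    o=onz(c,q,z);d=o-S;e=o-p;print(n,"S",round(d@x*1e3,1),round(d@y*1e3,1),"tool",round(e@x*1e3,1),round(e@y*1e3,1))
print(pb,((p-S)@x).round(4),((p-S)@y).round(4))
```

```text
gapL S 75.6 27.8 tool 75.8 26.6
gapR S 75.7 -29.4 tool 75.9 -30.6
wallL S 75.5 130.2 tool 75.7 129.0
wallR S 75.9 -131.4 tool 76.1 -132.6
wall inner S 67.6 -0.9 tool 67.8 -2.0
wall outer S 84.6 -63.3 tool 84.8 -64.5
lugL S 66.8 23.8 tool 67.0 22.6
lugR S 66.9 -22.0 tool 67.1 -23.2
lug tip S 69.8 0.9 tool 70.0 -0.3
rim out S 64.5 0.9 tool 64.7 -0.3
rimL S 59.6 113.8 tool 59.8 112.7
rimR S 60.0 -110.7 tool 60.1 -111.9
ridge end S 56.2 1.2 tool 56.4 0.1
0.11343609943633312 -0.0002 0.0012
```

```bash
python3 -m jog '[[1,[1.3,1.6,6],[0,0,0]],[1,[1.3,1.6,16],[0,0,0]],[1,[1.3,1.6,26],[0,0,0]],[1,[1.3,1.6,36],[0,0,0]],[1,[1.3,1.6,42],[0,0,0]],[1,[1.3,1.6,45],[0,0,0]],[1,[1.3,1.6,45],[0,0,0]],[1,[1.3,1.6,45],[0,0,0]]]'
python3 -m jog '[[1,[0,0,3],[0,0,0]],[1,[0,0,5],[0,0,0]],[1,[0,0,7],[0,0,0]],[1,[0,0,8],[0,0,0]],[1,[0,0,8],[0,0,0]]]'
```

```text
clock: 13.33
position: [0.5588, -0.1599, 0.1548]
ee_rot: [3.128, -0.274, -0.003]
ft_force: [-0.5, -0.8, -4.4]
width: 0.01
gripper_force: 61.3
clock: 13.75
position: [0.5588, -0.1599, 0.1465]
ee_rot: [3.128, -0.274, -0.003]
ft_force: [-0.3, 0.1, -3.3]
width: 0.01
gripper_force: 61.3
```

```bash
python3 -m jog '[[1,[0,0,1],[0,0,0]],[1,[0,0,2],[0,0,0]],[1,[0,0,3],[0,0,0]],[1,[0,0,4],[0,0,0]],[1,[0,0,4],[0,0,0]]]'
python3 -m jog '[[1,[0,0,1],[0,0,0]],[1,[0,0,2],[0,0,0]],[1,[0,0,3],[0,0,0]],[1,[0,0,3],[0,0,0]]]'
```

```text
clock: 14.17
position: [0.5595, -0.1601, 0.1442]
ee_rot: [3.128, -0.274, 0.001]
ft_force: [-0.4, 0.4, 3.8]
width: 0.0104
gripper_force: 62.2
clock: 14.5
position: [0.5594, -0.1601, 0.1412]
ee_rot: [3.128, -0.274, 0.001]
ft_force: [-0.4, 0.0, 6.3]
width: 0.0105
gripper_force: 62.5
```

```bash
python3 -m jog '[[1,[0,0,1],[0,0,0]],[1,[0,0,2],[0,0,0]],[1,[0,0,3],[0,0,0]],[1,[0,0,3],[0,0,0]],[1,[0,0,3],[0,0,0]]]'
python3 -m jog '[[1,[0,0,1],[0,0,0]],[1,[0,0,2],[0,0,0]],[1,[0,0,3],[0,0,0]],[1,[0,0,3],[0,0,0]]]'
```

```text
clock: 14.92
position: [0.5594, -0.1601, 0.1387]
ee_rot: [3.127, -0.274, 0.001]
ft_force: [-1.8, 0.4, 9.4]
width: 0.0103
gripper_force: 62.9
clock: 15.25
position: [0.5594, -0.1601, 0.1369]
ee_rot: [3.127, -0.274, 0.002]
ft_force: [-5.2, 0.7, 14.0]
width: 0.01
gripper_force: 63.6
```

```bash
python3 -m jog '[[1,[-0.5,0,1],[0,0,0]],[1,[-0.7,0,2],[0,0,0]],[1,[-0.7,0,3],[0,0,0]],[1,[-0.7,0,3],[0,0,0]]]'
python3 -m jog '[[1,[0,0,1],[0,0,0]],[1,[0,0,2],[0,0,0]],[1,[0,0,2],[0,0,0]],[1,[0,0,2],[0,0,0]]]'
```

```text
clock: 15.58
position: [0.5592, -0.1601, 0.1346]
ee_rot: [3.127, -0.274, 0.005]
ft_force: [-3.0, 0.8, 15.7]
width: 0.0097
gripper_force: 63.8
clock: 15.92
position: [0.5592, -0.1601, 0.1334]
ee_rot: [3.127, -0.274, 0.005]
ft_force: [-4.4, 1.6, 19.5]
width: 0.0098
gripper_force: 64.2
```

```bash
python3 -m jog '[[1,[0,0,0.7],[0,0,0]],[1,[0,0,1.3],[0,0,0]],[1,[0,0,1.3],[0,0,0]],[1,[0,0,1.3],[0,0,0]]]'
python3 -m jog '[[1,[0,0,0.7],[0,0,0]],[1,[0,0,1.3],[0,0,0]],[1,[0,0,1.3],[0,0,0]],[1,[0,0,1.3],[0,0,0]]]'
```

```text
clock: 16.25
position: [0.5593, -0.1602, 0.1326]
ee_rot: [3.127, -0.274, 0.006]
ft_force: [-5.6, 2.0, 21.0]
width: 0.0101
gripper_force: 64.5
clock: 16.58
position: [0.5592, -0.1601, 0.1315]
ee_rot: [3.127, -0.274, 0.006]
ft_force: [-6.4, 3.9, 21.9]
width: 0.0102
gripper_force: 64.7
```

```bash
python3 -m jog '[[1,[0,0,0.7],[0,0,0]],[1,[0,0,1.3],[0,0,0]],[1,[0,0,1.3],[0,0,0]],[1,[0,0,1.3],[0,0,0]]]'
python3 -m jog '[[1,[0,0,0.7],[0,0,0]],[1,[0,0,1.3],[0,0,0]],[1,[0,0,1.3],[0,0,0]],[1,[0,0,1.3],[0,0,0]]]'
```

```text
clock: 16.92
position: [0.5592, -0.1601, 0.1311]
ee_rot: [3.127, -0.274, 0.006]
ft_force: [-9.4, 3.4, 26.3]
width: 0.01
gripper_force: 65.2
clock: 17.25
position: [0.5592, -0.1601, 0.1311]
ee_rot: [3.127, -0.274, 0.007]
ft_force: [-11.6, 4.7, 33.0]
width: 0.0099
gripper_force: 66.0
```

The plate has bottomed: position stalled while the force rose. I ease off, release and look.

```bash
python3 -m jog '[[1,[0,0,-2],[0,0,0]],[1,[0,0,-4],[0,0,0]],[1,[0,0,-5],[0,0,0]],[1,[0,0,-5],[0,0,0]]]'
python3 -m jog '[[0.85,[0,0,0],[0,0,0]],[0.7,[0,0,0],[0,0,0]],[0.5,[0,0,0],[0,0,0]],[0.5,[0,0,-1],[0,0,0]],[0.5,[0,0,-15],[0,0,0]],[0.5,[0,0,-50],[0,0,0]],[0.5,[0,0,-85],[0,0,0]],[0.5,[0,0,-85],[0,0,0]],[0.5,[0,0,-85],[0,0,0]]]'
python3 - <<'E'
from h import *
look("wrist","w4.png");print(sense()["position"])
E
```

```text
clock: 17.58
position: [0.5592, -0.1601, 0.1327]
ee_rot: [3.127, -0.274, 0.005]
ft_force: [-3.7, 2.1, 17.9]
width: 0.0103
gripper_force: 64.0
clock: 18.33
position: [0.5594, -0.16, 0.2178]
ee_rot: [3.127, -0.274, 0.007]
ft_force: [0.6, -0.3, -1.2]
width: 0.0427
gripper_force: 0.0
[ 0.55869554 -0.15977294  0.21520676]
```

View pics/w4.png

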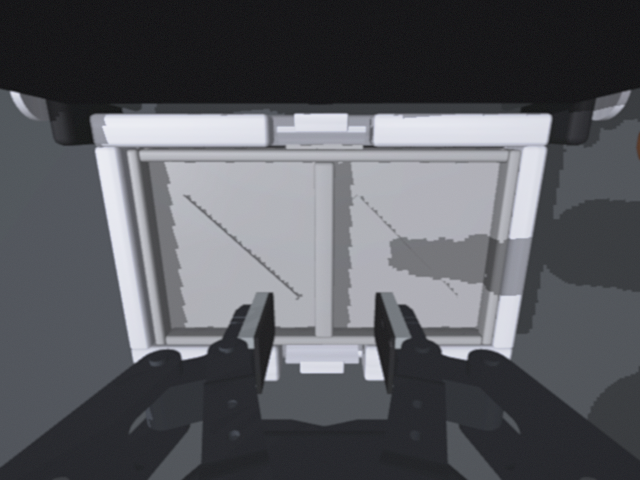

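The plate sits in the well, but I must verify the rear (row 130) and front (row 352) catches more closely.

Run:
```python
from h import *
im=cv2.imread("pics/w4.png")
a=cv2.resize(im[100:175,240:420],None,fx=4.4,fy=4,interpolation=2);b=cv2.resize(im[315:385,240:420],None,fx=4.4,fy=4,interpolation=2)
cv2.imwrite("pics/c4.png",np.vstack([a,b])[:600,:800])
c=cam("wrist")
for z in(.0705,.0765):
  f=lambda p:onz(c,p,z)
  print(z,np.linalg.norm(f((128,151))-f((521,151))),np.linalg.norm(f((159,346))-f((489,346))),np.linalg.norm(f((325,150))-f((325,346))))
```

```text
0.0705 0.22455889767040638 0.222996786643338 0.12891837517994187
0.0765 0.2182904676285523 0.21677196201544163 0.12531969428014933
```

View pics/c4.png

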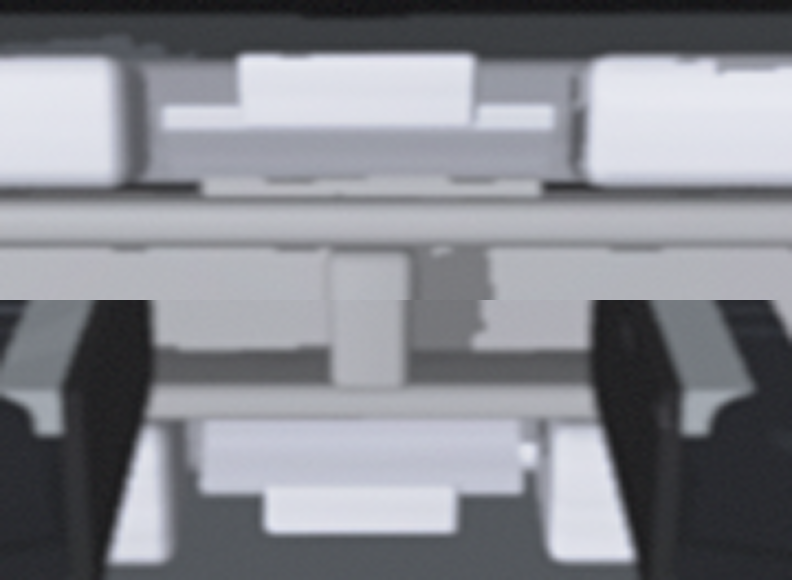

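Both ends are level. The 3 mm strip of lug ahead of the rear hook matches a hook that has snapped over. I confirm by touch, feeling the ridge height gently at the front and rear ends with closed fingers.

```bash
python3 -m jog '[[1,[-35,0,10],[0,0,0]],[1,[-35,0,30],[0,0,0]],[1,[-35,0,50],[0,0,0]],[1,[-35,0,60],[0,0,0]],[1,[-35,0,62],[0,0,0]],[1,[-35,0,64],[0,0,0]],[1,[-35,0,66],[0,0,0]],[1,[-35,0,66],[0,0,0]]]'
python3 -m jog '[[1,[0,0,1],[0,0,0]],[1,[0,0,2],[0,0,0]],[1,[0,0,3],[0,0,0]],[1,[0,0,3],[0,0,0]]]'
```

```text
clock: 19.05
position: [0.5243, -0.1538, 0.1485]
ee_rot: [3.128, -0.274, -0.001]
ft_force: [-0.1, 0.2, 0.0]
width: 0.0002
gripper_force: 0.0
clock: 19.38
position: [0.524, -0.1538, 0.1453]
ee_rot: [3.128, -0.274, -0.001]
ft_force: [0.3, -0.2, 0.8]
width: 0.0
gripper_force: 0.5
```

```bash
python3 -m jog '[[1,[0,0,1],[0,0,0]],[1,[0,0,2],[0,0,0]],[1,[0,0,2],[0,0,0]],[1,[0,0,2],[0,0,0]]]'
```

```text
clock: 19.72
position: [0.524, -0.1538, 0.1452]
ee_rot: [3.128, -0.274, 0.0]
ft_force: [-4.5, 1.2, 9.4]
width: 0.0001
gripper_force: 5.0
```

The front ridge top is at 72.3 mm (expected 72.5) and held stiffly, so the front is latched. Now the rear.

```bash
python3 -m jog '[[1,[0,0,-8],[0,0,0]],[1,[0,0,-12],[0,0,0]],[1,[35,0,-12],[0,0,0]],[1,[70,0,-12],[0,0,0]],[1,[70,0,-12],[0,0,0]],[1,[70,0,-8],[0,0,0]],[1,[70,0,-5],[0,0,0]],[1,[70,0,-3],[0,0,0]],[1,[70,0,-2],[0,0,0]],[1,[70,0,-2],[0,0,0]]]'
python3 -m jog '[[1,[0,0,1],[0,0,0]],[1,[0,0,2],[0,0,0]],[1,[0,0,2],[0,0,0]],[1,[0,0,2],[0,0,0]]]'
```

```text
clock: 20.55
position: [0.5922, -0.1658, 0.1454]
ee_rot: [3.128, -0.274, -0.001]
ft_force: [1.3, 0.6, 0.5]
width: -0.0
gripper_force: 0.0
clock: 20.88
position: [0.5924, -0.1659, 0.1452]
ee_rot: [3.128, -0.274, -0.0]
ft_force: [-5.3, 1.9, 9.4]
width: 0.0003
gripper_force: 4.3
```

The rear matches in height and stiffness, so both catches hold. I retreat and take a last look.

```bash
python3 -m jog '[[1,[0,0,-15],[0,0,0]],[1,[-30,0,-50],[0,0,0]],[1,[-60,0,-85],[0,0,0]],[1,[-90,-30,-110],[0,0,0]],[1,[-120,-60,-120],[0,0,0]],[1,[-150,-100,-120],[0,0,0]],[1,[-170,-140,-120],[0,0,0]],[1,[-180,-180,-120],[0,0,0]],[1,[-180,-200,-120],[0,0,0]],[1,[-180,-200,-120],[0,0,0]]]'
python3 - <<'E'
from h import *
a=read_camera("top")[140:300,120:500];b=read_camera("side")[100:400,180:480]
cv2.imwrite("pics/f.png",np.vstack([cv2.resize(a,(570,240)),cv2.resize(np.hstack([b,b[:,:1].repeat(270,1)]),(684,360))[:,:570]])[:,:,::-1])
E
```

```text
clock: 21.72
position: [0.4491, 0.0681, 0.2635]
ee_rot: [-3.128, 0.264, -0.001]
ft_force: [-0.6, -0.7, -0.8]
width: 0.0001
gripper_force: 0.0
```

View pics/f.png

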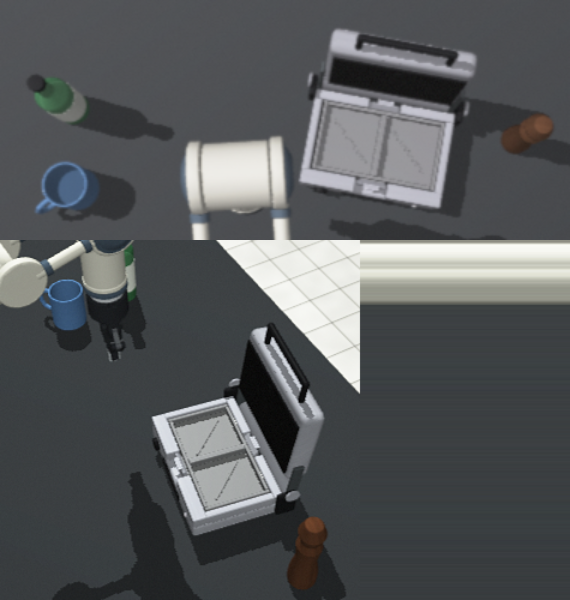

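The lid rests open, and the plate lies flush in the well around (380,150). The mug, bottle and mill have not moved.

```bash
python3 -c "
from station import *
print(hand_in())"
```

```text
the job is handed in; nothing more can be done
None
```

The lid rests open on its stop and the plate is pressed home, level and held firmly at both ends, so both catches appear snapped over its lugs; the mill, bottle and mug were not touched, and the job was handed in at about 22 s.

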